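# Draw down the leaf-strainer lid of the watering pump

### The job

Close up the leaf strainer of the watering pump: the lid's four hand nuts are only finger-tight, so tighten each about half a turn clockwise, by feel, until it comes up firm, and do not force it past firm. Go crosswise so that the lid seats evenly: bring one nut and then the one diagonally opposite it up firm before tightening the other two. Leave the things lying around where they are, and let go of the last nut.

Things in the scene. Friction and masses are not known exactly. Their poses are not given: they have to be found in the camera images.
- pump: watering pump unit, fixed to the bench: grey strainer pot (124 mm wide, square flanged top 129 mm up), green motor on its +y side, suction pipe with brass valve (lever top 146 mm up, at y = -185 mm) on its -y side. Origin on the bench under the pot's axis, x away from the robot, y to the motor, z up. Studs at x, y = +-50 mm. Volute 161 mm high from y = 112 mm on; terminal box 186 mm high at y = 200 to 290 mm.
- lid: square aluminium strainer lid, 150 by 150 by 12 mm, low dome and bleed screw (29 mm above its underside) in the middle; lies on a black rubber ring about 2 mm above the flange, top face about 143 mm above the bench. Origin in the middle of its underside, z up. The nuts draw it down on the studs until it lands on the flange.
- nut1: black cross-grip hand nut on the stud at pump x -50, y +50 mm. Origin on the stud's axis at the nut's underside (lid's top face), z up; x and y axes each run through a lobe. Four lobes: upright cylinders of 8 mm radius, centred 13 mm out, 9 to 29 mm above the origin (42 mm across). Pads closed at 45 degrees to the axes rest on two lobes each side, 34 mm apart. Hub top at 31, stud tip at 35 mm. Diagonal partner: nut3.
- nut2: same nut at pump x +50, y +50 mm (partner nut4). All nuts tighten clockwise from above, going down 4 mm a turn (0.64 mm per rad): follow them down, gripping with about 45 N. Running down takes about 0.1 N m; after 2.6 to 3.7 rad (different for each nut, each time) the lid lands and the torque climbs, by 1.6 N m per rad of the nut.
- nut3: same nut at pump x +50, y -50 mm (partner nut1). Firm, for every nut: the turning torque has risen to 0.25 to 0.4 N m above the running torque. It counts as firm from the landing of the lid on (nut's underside 141.05 mm or less above the bench). Turned more than about 0.42 rad beyond (0.65 N m, underside below 140.73 mm) it is overtightened. When let go it eases back by 0.1 to 0.2 rad and stays.
- nut4: same nut at pump x -50, y -50 mm (partner nut2). A nut of the second diagonal may run down quite freely until the lid, already drawn down by the first two, has landed under it.
- tin: white screw-top tin, 60 mm across, 50 mm high; origin under its middle. Leave it.
- spool: spool of copper wire, 72 mm across, 36 mm high; origin under its middle. Leave it.
- cutters: dark steel pruning cutters, 200 mm long, 16 mm high, lying before the pot; origin in the middle. Leave them.
- brush: hand brush lying flat; leave it.
- tweezers: steel tweezers with spatula end, 130 mm long, lying flat; leave them.
- clay_pot: clay pot standing upside down, 84 mm across, 60 mm high; origin under its middle. Leave it.
- root_hook: root hook with wooden handle, 180 mm long, lying flat; leave it.

How it is judged (in metres and radians):
On the way, in this order (a step that is already met when the one before it is completed fails the run):
1. one diagonal pair of nuts is firm, the other pair still slack (((z of each of nut1, nut3 in the frame of pump below 0.14105 m and z of each of nut2, nut4 in the frame of pump above 0.14105 m) or (z of each of nut2, nut4 in the frame of pump below 0.14105 m and z of each of nut1, nut3 in the frame of pump above 0.14105 m))), for 0.1 s.
2. all four nuts are firm (z of each of nut1, nut2, nut3, nut4 in the frame of pump below 0.14105 m), for 0.2 s.
At the end, for the whole second after the job is handed in: each of the four nuts has landed the lid (its underside 141.05 mm or less above the pump's foot, none lower than 140.73 mm at any time) and the lid is level within 0.01 rad (all of step 2 and angle between lid's own z axis and vertical below 0.01 rad); the robot touches nothing.
It fails at once if two neighbouring nuts are firm while both of the others are still slack ((z of each of nut1, nut2 in the frame of pump below 0.14105 m and z of each of nut3, nut4 in the frame of pump above 0.14105 m) or (z of each of nut2, nut3 in the frame of pump below 0.14105 m and z of each of nut4, nut1 in the frame of pump above 0.14105 m) or (z of each of nut3, nut4 in the frame of pump below 0.14105 m and z of each of nut1, nut2 in the frame of pump above 0.14105 m) or (z of each of nut4, nut1 in the frame of pump below 0.14105 m and z of each of nut2, nut3 in the frame of pump above 0.14105 m)).
It fails at once if a nut is overtightened: forced more than about 0.42 rad past the landing of the lid (z of any of nut1, nut2, nut3, nut4 in the frame of pump below 0.14073 m).
It fails at once if one of the things lying around is moved by more than 30 mm (distance of any of tin, spool, cutters, brush, tweezers, clay_pot, root_hook from where it was at the start of the episode above 0.03 m).
It also fails if it takes over 72 s, if anything falls off the work surface, if the arm or the gripper's body presses on something with over 40 N, if the wrist force passes 120 N, or if a joint passes its speed limit or range.

### The arm

A 6-joint arm with a two-finger parallel gripper is mounted at the origin on the work surface. World frame = base frame: x ahead of the robot, y to its left, z up, the work surface at z = 0. Lengths are in mm, angles in rad, forces in N, time in s.
With the tool pointing down it reaches from about 225 to 875 mm from the base axis. Payload 3.4 kg.
Tool frame: the origin (TCP) lies between the finger pads; the fingertips stand 25 mm ahead of it and the grasp point (between the pads) lies 6 mm ahead of it (ctrl.tips_ahead is the z of the fingertips in the tool frame, in mm); z points along the fingers, y is the direction in which the jaws open and shut (so a half turn about z gives the same grasp; the last joint's range is limited). The gripper opens to 85 mm and grips with 20 to 120 N. Pads are 22 mm wide; open, the fingers measure 114 mm over their backs; the gripper's body (76 mm by 85 mm) begins 54 mm behind the grasp point. The pads swing forward as they close: fully open they stand 13 mm farther back than shut.
Start: joints at [-1.25, 0.276, 1.505, -0, 1.361, -0.121], TCP at [245.854, -519.823, 256.328] pointing down, gripper open.
Joint ranges: [-2.89, 2.89], [-0.75, 2.08], [0.22, 2.7], [-1.18, 4.32], [0.11, 2.71], [-2.7, 2.7]. Speed limits (rad/s): [2.57, 2.57, 3.14, 3.14, 3.14, 3.14].

### API

Orientations are given as a 3x3 rotation matrix whose columns are the frame's x, y, z axes.
In Python, from plant import ctrl gives the robot as it stands.
- The arm moves only by the tool apply_moves, never from a script. Its argument "series" is a list of rows, each a list of 7 numbers: the shift along the tool's x, y, z in mm, then the turn, a rotation vector about the tool's x, y, z in degrees, then the opening, from 0 (shut) to 1 (fully open). In form: [[x, y, z, ax, ay, az, hand], ...]. A call has 1 to 20 rows; each row is the pose to reach, as a shift and turn from the pose commanded when the call began, along the tool's axes at that moment; what a row does not reach only later rows make up. A row lasts 1/12 s, in which the tool goes at most 41.7 mm and 7.16 degrees, less where a joint would pass 70% of its speed; a pose out of reach is approached as far as the arm can. A call with a gripper value outside its range is refused whole. The fingers move at their own pace and stop on an object; "newtons" is the grip in N (left out, the last holds). Time passes only in rows, so rows that repeat a pose let the fingers close. It gives the time, the measured TCP pose, the force and the opening at its end, in the units of the state.
- ctrl.get_state(): the state, without advancing time (a new reading comes with each control period).
- ctrl.read_camera(name): name is "scene" or "side" or "wrist"; returns a dict with "frame" (400x640x3 uint8, red, green, blue), "z_map" (400x640 float32, mm along the optical axis (not along the pixel's ray), 0 where there is no reading), "fx", "fy", "cx", "cy" (pixels), "T" (4x4, takes a point from camera to world coordinates); the wrist camera has in their place "mount" (4x4, takes a point from camera to tool coordinates, whose origin is the TCP and whose axes are the flange's). Camera axes: x right, y up, looking along -z (the intrinsics and any distortion apply to the point x, -y, -z); pixel columns grow to the right and rows downward; lengths in mm; the calibration is good to about 2 mm. A picture is of the moment at which its call begins: read the wrist's pose just before it.
- ctrl.sign_off(): hands the job in, once; it reports no verdict.
The state is a dict: "t": time; "joint_positions": joint angles; "qvel": joint speeds; "joint_efforts": joint torques, N m; "position": TCP position; "ee_rot": TCP orientation; "contact_force": force on the tool from outside, world axes, zero at the start; "wrist_torque": the same for the moment, N m; "grip_width": finger opening in mm.
Only numpy, scipy, OpenCV 4.12 (cv2) and the standard library are available. Lean on these libraries where they do the work, as an engineer would, in place of code of your own. Each camera call takes 0.05 s, during which the arm holds its last target.

## Working session

There is one attempt and no reset: what is moved stays moved. The work goes in short steps, Python scripts to look and compute and a tool call to move; the robot and the scene stay as the last step left them, time stands still between calls to the robot, and variables do not carry over. Pictures are saved under pics/ and viewed, and the job is handed in when it is done.

Besides the shell and the picture viewer there is one more tool, called as name([rows], argument=value, ...), one row to a line, values as JSON. apply_moves: Moves the arm, as the interface text tells. Its arguments: {"type":"object","properties":{"series":{"type":"array","items":{"type":"array","items":{"type":"number"}}},"newtons":{"type":"number"}},"required":["series"]}

```bash
ls; mkdir -p pics; cat > h.py <<'E'
import numpy as np, cv2
from plant import ctrl
def cam(n):
    s=ctrl.get_state(); c=ctrl.read_camera(n)
    if 'T' not in c or n=='wrist':
        T=np.eye(4);T[:3,:3]=np.array(s['ee_rot']);T[:3,3]=s['position'];c['T']=T@np.array(c['mount'])
    return c
def save(c,p): cv2.imwrite(p,c['frame'][:,:,::-1])
def ray(c,u,v):
    T=np.array(c['T']);d=np.array([(u-c['cx'])/c['fx'],-(v-c['cy'])/c['fy'],-1.])
    return T[:3,3],T[:3,:3]@d
def pt(c,u,v,z):
    o,d=ray(c,u,v);return o+d*(z-o[2])/d[2]
def dep(c,u,v):
    o,d=ray(c,u,v);return o+d*c['z_map'][int(v),int(u)]
def cloud(c):
    H,W=c['z_map'].shape;u,v=np.meshgrid(np.arange(W),np.arange(H));D=c['z_map']
    p=np.stack([(u-c['cx'])/c['fx']*D,-(v-c['cy'])/c['fy']*D,-D],-1)
    T=np.array(c['T']);return p@T[:3,:3].T+T[:3,3]
E
python3 - <<'E'
from h import *
s=ctrl.get_state()
for k,v in s.items(): print(k,np.round(v,3).tolist())
for n in ['scene','side','wrist']:
    c=cam(n);save(c,f'pics/{n}0.png');print(n,{k:(np.round(v,2).tolist() if k not in('frame','z_map') else (c['z_map']>0).mean()) for k,v in c.items()})
print(ctrl.tips_ahead)
E
```

```text
pics
t 0.0
joint_positions [-1.25, 0.277, 1.506, 0.0, 1.361, -0.121]
qvel [-0.001, -0.002, 0.001, -0.001, 0.0, -0.002]
joint_efforts [0.0, -41.677, -24.581, -0.0, 0.011, -0.0]
position [245.682, -519.34, 255.413]
ee_rot [[0.904, 0.428, -0.001], [0.428, -0.904, 0.002], [0.0, -0.002, -1.0]]
contact_force [-0.628, 0.432, -0.504]
wrist_torque [-0.057, 0.005, 0.022]
grip_width 85.061
scene {'frame': np.float64(0.99607421875), 'z_map': np.float64(0.99607421875), 'fx': 387.94, 'fy': 387.94, 'cx': 322.01, 'cy': 201.27, 'T': [[0.51, -0.66, 0.55, 1089.25], [0.86, 0.4, -0.32, -430.86], [-0.01, 0.64, 0.77, 882.43], [0.0, 0.0, 0.0, 1.0]]}
side {'frame': np.float64(0.99606640625), 'z_map': np.float64(0.99606640625), 'fx': 465.83, 'fy': 465.83, 'cx': 325.57, 'cy': 203.38, 'T': [[-0.95, 0.22, -0.23, 249.04], [-0.32, -0.62, 0.72, 817.44], [0.02, 0.76, 0.65, 922.79], [0.0, 0.0, 0.0, 1.0]]}
wrist {'frame': np.float64(0.99625), 'z_map': np.float64(0.99625), 'fx': 346.36, 'fy': 346.36, 'cx': 319.95, 'cy': 192.3, 'mount': [[0.0, 0.94, 0.33, 84.48], [1.0, -0.0, -0.0, 0.41], [-0.0, 0.33, -0.94, -118.0], [0.0, 0.0, 0.0, 1.0]], 'T': [[0.43, 0.85, 0.3, 322.31], [-0.9, 0.41, 0.14, -483.8], [-0.0, -0.33, 0.94, 373.55], [0.0, 0.0, 0.0, 1.0]]}
25.0
```

View pics/scene0.png

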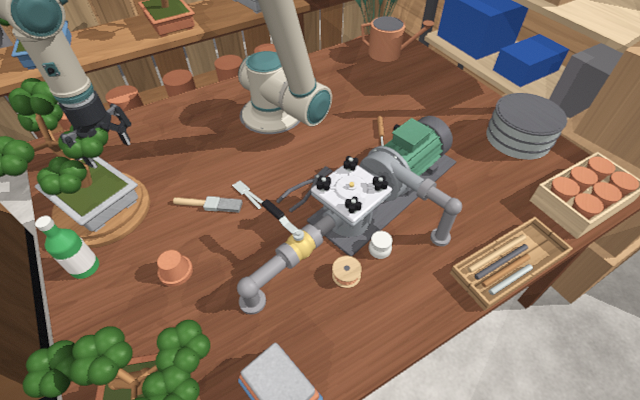

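View pics/side0.png

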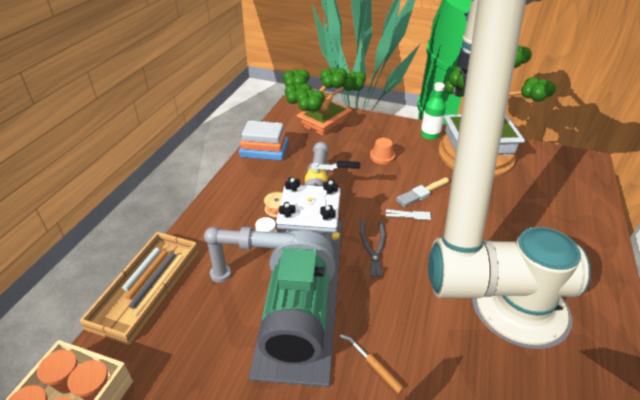

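View pics/wrist0.png

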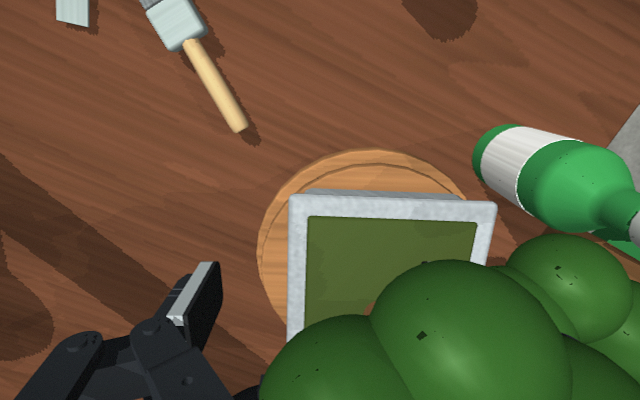

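The scene view has the lid at about (350,190), with nuts at (351,162), (323,183), (379,183) and (353,205). The side view shows them at (293,184), (328,185), (287,209) and (329,212). I'll locate the lid roughly from these.

```bash
python3 - <<'E'
from h import *
def blobs(c,box):
    u0,v0,u1,v1=box;g=c['frame'][v0:v1,u0:u1].max(2);m=(g<60).astype('uint8')
    n,l,st,ce=cv2.connectedComponentsWithStats(m)
    return [(st[i,4],ce[i]+[u0,v0]) for i in range(1,n) if st[i,4]>25]
S=cam('scene');D=cam('side')
b1=blobs(S,(305,150,400,220));b2=blobs(D,(275,170,345,225))
for c,b in((S,b1),(D,b2)):
    for a,p in b: print(a,p.round(1),'plane163',pt(c,*p,163).round(1),'depth',dep(c,*p).round(1))
    P=cloud(c);m=(P[...,2]>138)&(P[...,2]<148)&(c['frame'].min(2)>130)
    m[:,:]&=(P[...,0]>350)&(P[...,0]<800)
    q=P[m][:,:2].astype('float32');print(len(q),cv2.minAreaRect(q),np.median(P[m][:,2]))
    # big cloud
    for a,p in b:pass
s=b2
for a,p in b1:
  for a2,p2 in b2:
    o1,d1=ray(S,*p);o2,d2=ray(D,*p2)
    A=np.stack([d1,-d2],1);t=np.linalg.lstsq(A,o2-o1,rcond=None)[0]
    x=o1+d1*t[0];y=o2+d2*t[1]
    if np.linalg.norm(x-y)<8:print('tri',((x+y)/2).round(1),np.linalg.norm(x-y).round(1))
E
```

```text
117 [350.2 163.5] plane163 [503.2   2.  163. ] depth [510.7  -3.6 172.3]
132 [322.8 183.3] plane163 [526.2 -95.5 163. ] depth [531.3 -98.6 169.5]
135 [379.6 183.2] plane163 [599.7  26.2 163. ] depth [604.1  22.1 169.4]
129 [352.5 205.6] plane163 [624.6 -72.1 163. ] depth [629.3 -75.7 170.2]
1972 ((542.583251953125, 38.08628845214844), (480.13665771484375, 298.2827453613281), 65.0024185180664) 141.88284896134695
89 [292.3 184.5] plane163 [618.6 -63.4 163. ] depth [614.9 -54.7 170.5]
93 [330.4 187.2] plane163 [521.4 -86.5 163. ] depth [519.1 -78.7 169.6]
104 [287.1 210.3] plane163 [593.4  34.9 163. ] depth [589.6  43.6 171.5]
100 [327.7 213.3] plane163 [496.5  11.9 163. ] depth [494.3  18.8 169.5]
1788 ((560.7283935546875, 14.224609375), (437.27239990234375, 237.29014587402344), 66.24742126464844) 142.99750255479472
tri [498.4   5.6 157.1] 0.1
tri [522.9 -93.  158. ] 1.1
tri [596.   29.5 157.7] 0.3
tri [621.2 -69.5 157.7] 0.1
```

Triangulation gives the nuts at roughly nut1 (498,6), nut2 (596,30), nut3 (621,-70) and nut4 (523,-93). They're 100 mm apart and about 158 high, and the pump is yawed about 14°. Next I'll move over the lid with joint 6 wound back, so each nut can be tightened in one grip.

apply_moves([
  [33,-20,-3,0,0,-7,1],
  [66,-41,-6,0,0,-14,1],
  [99,-61,-9,0,0,-21,1],
  [132,-82,-12,0,0,-28,1],
  [165,-102,-15,0,0,-35,1],
  [198,-122,-18,0,0,-42,1],
  [231,-143,-21,0,0,-49,1],
  [264,-163,-24,0,0,-56,1],
  [297,-184,-27,0,0,-63,1],
  [330,-204,-30,0,0,-70,1],
  [363,-224,-33,0,0,-77,1],
  [396,-245,-36,0,0,-84,1],
  [429,-265,-39,0,0,-91,1],
  [462,-286,-42,0,0,-98,1],
  [492,-306,-45,0,0,-105,1],
  [492,-306,-45,0,0,-112,1],
  [492,-306,-45,0,0,-119,1],
  [492,-306,-45,0,0,-126,1],
  [492,-306,-45,0,0,-133,1],
  [492,-306,-45,0,0,-140,1],
])

```text
t: 1.92
position: [559.7, -32.6, 301.1]
ee_rot: [[-0.969, 0.247, -0.0], [0.247, 0.969, -0.0], [0.0, -0.0, -1.0]]
contact_force: [0.5, 0.2, -0.2]
grip_width: 85.2
```

apply_moves([
  [0,0,0,0,0,-7,1],
  [0,0,0,0,0,-14,1],
  [0,0,0,0,0,-21,1],
  [0,0,0,0,0,-28,1],
  [0,0,0,0,0,-28.5,1],
  [0,0,0,0,0,-28.5,1],
  [0,0,0,0,0,-28.5,1],
])

```text
t: 2.5
position: [559.7, -32.8, 301.2]
ee_rot: [[-0.972, -0.236, -0.0], [-0.236, 0.972, -0.0], [0.0, 0.0, -1.0]]
contact_force: [-0.7, 0.2, -0.9]
grip_width: 85.4
```

```bash
python3 - <<'E'
from h import *
s=ctrl.get_state();print(s['t'],np.round(s['joint_positions'],3),np.round(s['position'],1),np.round(s['ee_rot'],3).tolist(),np.round(s['wrist_torque'],3))
c=cam('wrist');save(c,'pics/w1.png');np.save('w1.npy',c,allow_pickle=True)
E
```

```text
2.5 [-0.183  0.233  1.454 -0.     1.455 -1.992] [559.7 -32.8 301.2] [[-0.972, -0.236, -0.0], [-0.236, 0.972, -0.0], [0.0, 0.0, -1.0]] [-0.003 -0.047  0.026]
```

View pics/w1.png

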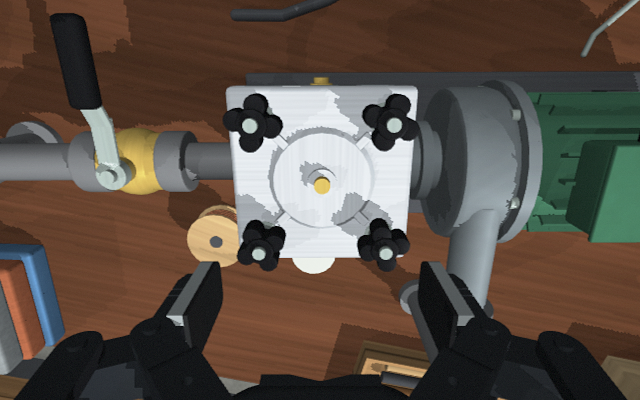

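In the wrist view the nuts are at nut4 (252,122), nut1 (391,121), nut2 (384,245) and nut3 (261,247). Next I'll measure their centres, heights and lobe angles.

```bash
cat > nut.py <<'E'
from h import *
def nuts(c,guess,verbose=1):
    P=cloud(c);dark=c['frame'].max(2)<75;out={}
    for k,g in guess.items():
        g=np.array(g,float)
        for it in range(4):
            r=np.hypot(P[...,0]-g[0],P[...,1]-g[1])
            near=(r<26)&(P[...,2]>150)&(P[...,2]<185)
            zt=np.percentile(P[near&dark][:,2],90)
            top=near&dark&(P[...,2]>zt-4)
            q=P[top][:,:2].astype('float32')
            (cc,cr)=cv2.minEnclosingCircle(q); g=np.array(cc)
        m=top
        d=P[m][:,:2]-g;rr=np.hypot(d[:,0],d[:,1]);th=np.arctan2(d[:,1],d[:,0])
        w=(rr>13)
        ph=np.angle(np.sum(np.exp(4j*th[w])))/4
        coh=abs(np.mean(np.exp(4j*th[w])))
        out[k]=(g,ph,zt)
        if verbose:print(k,g.round(1),'R',round(cr,1),'ztop',round(zt,1),'lobe deg',round(np.degrees(ph),1),'coh',coh.round(2),m.sum())
    return out
G={1:(498.4,5.6),2:(596,29.5),3:(621.2,-69.5),4:(522.9,-93)}
E
python3 - <<'E'
from nut import *
c=np.load('w1.npy',allow_pickle=True).item()
o=nuts(c,G)
print(np.mean([o[k][0] for k in o],0),[np.degrees(np.arctan2(*(o[b][0]-o[a][0])[::-1])).round(2) for a,b in((1,2),(4,3))],[np.linalg.norm(o[b][0]-o[a][0]).round(1) for a,b in((1,2),(2,3),(3,4),(4,1),(1,3),(2,4))])
P=cloud(c);print('lid z',[np.median(P[..., 2][(np.hypot(P[...,0]-560,P[...,1]+32)>40)&(np.hypot(P[...,0]-560,P[...,1]+32)<65)&(c['frame'].min(2)>120)])])
# crop
I=cv2.resize(c['frame'][80:280,215:430,::-1],None,fx=3,fy=3);cv2.imwrite('pics/w1c.png',I)
E
```

```text
1 [498.5   3.9] R 20.4 ztop 174.3 lobe deg -7.0 coh 0.54 1596
2 [595.5  28.3] R 21.1 ztop 174.5 lobe deg 27.2 coh 0.52 1141
3 [619.9 -68.8] R 20.6 ztop 174.7 lobe deg 40.4 coh 0.53 1123
4 [522.2 -92.8] R 20.6 ztop 174.4 lobe deg 3.3 coh 0.55 1580
[559.03755951 -32.3371886 ] [np.float64(14.13), np.float64(13.81)] [np.float64(100.1), np.float64(100.1), np.float64(100.5), np.float64(99.5), np.float64(141.4), np.float64(141.5)]
lid z [np.float64(143.7219797123231)]
```

View pics/w1c.png

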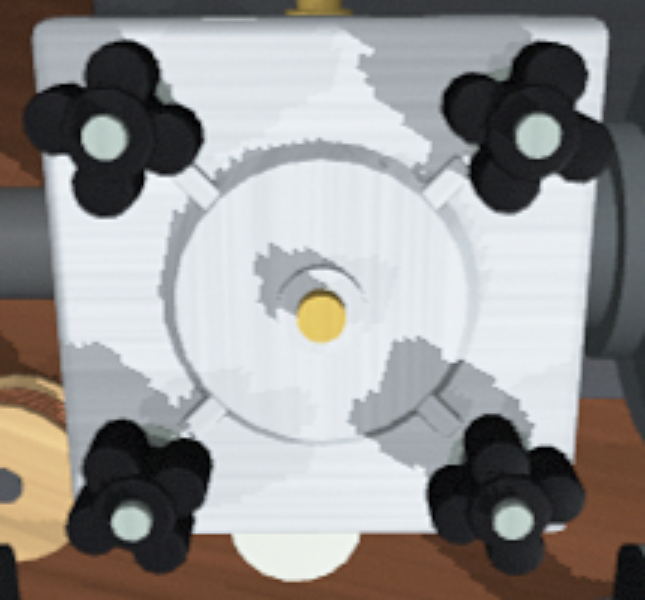

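The geometry agrees: spacing is 100.1 mm, the lid is at 143.7, the hub tops are at 174.4, and the centre matches scene/side within 1 mm. I'll hover over nut1 aligned at 45° to its lobes and re-measure from this second place.

apply_moves([
  [17,17,18,0,0,-7,0.75],
  [34,34,36,0,0,-14,0.75],
  [50.7,50.6,54,0,0,-21,0.75],
  [50.7,50.6,61,0,0,-24.3,0.75],
  [50.7,50.6,61,0,0,-24.3,0.75],
  [50.7,50.6,61,0,0,-24.3,0.75],
])

```text
t: 3.05
position: [498.8, 4.2, 240.5]
ee_rot: [[-0.788, -0.615, 0.001], [-0.615, 0.788, -0.0], [-0.0, -0.001, -1.0]]
contact_force: [0.4, -0.6, 0.1]
grip_width: 63.8
```

```bash
cat > look.py <<'E'
import sys
from nut import *
k=int(sys.argv[1]);s=ctrl.get_state();R=np.array(s['ee_rot']);p=np.array(s['position'])
c=cam('wrist');save(c,'pics/%s.png'%sys.argv[2])
o=nuts(c,{k:G[k]})
g=o[k][0];d=R.T@np.array([g[0]-p[0],g[1]-p[1],0])
yaw=np.degrees(np.arctan2(R[1,0],R[0,0]))
e=(yaw-45-np.degrees(o[k][1])+45)%90-45
print('t',s['t'],'p',p.round(1),'yaw',yaw.round(2),'q6',s['joint_positions'][5],'tool shift',d.round(1),'turn tool z by',e.round(1),'tilt',R[2].round(4))
print('w',s['grip_width'],'tq',np.round(s['wrist_torque'],3))
E
python3 look.py 1 n1a
```

```text
1 [498.7   3.9] R 20.4 ztop 174.2 lobe deg -7.0 coh 0.54 2064
t 3.05 p [498.8   4.2 240.5] yaw -142.02 q6 -2.364663505806997 tool shift [ 0.2 -0.2  0. ] turn tool z by -0.0 tilt [-4.e-04 -7.e-04 -1.e+00]
w 63.815629713964846 tq [ 0.036  0.043 -0.05 ]
```

View pics/n1a.png

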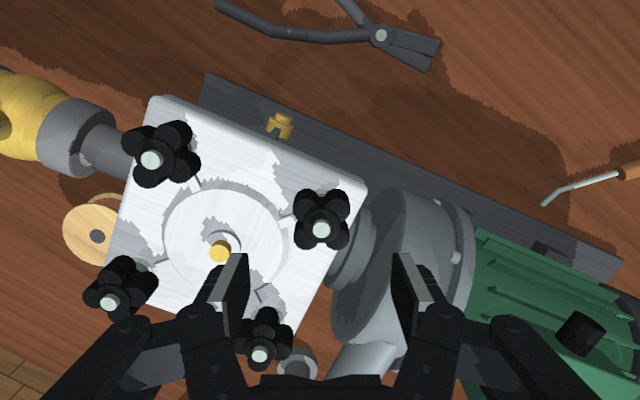

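Nut1 is centred between the pads at (322,218), with its lobes at 45° as wanted. I'll descend 68 mm and close.

apply_moves([
  [0,0,30,0,0,0,0.75],
  [0,0,55,0,0,0,0.75],
  [0,0,68,0,0,0,0.75],
  [0,0,68,0,0,0,0.7],
  [0,0,68,0,0,0,0.6],
  [0,0,68,0,0,0,0],
  [0,0,68,0,0,0,0],
  [0,0,68,0,0,0,0],
  [0,0,68,0,0,0,0],
  [0,0,68,0,0,0,0],
], newtons=45)

```text
t: 3.93
position: [499.2, 5.0, 174.2]
ee_rot: [[-0.787, -0.617, 0.003], [-0.617, 0.787, 0.001], [-0.003, -0.001, -1.0]]
contact_force: [-2.2, 3.1, 6.1]
grip_width: 32.9
```

```bash
cat > st.py <<'E'
from h import *
s=ctrl.get_state();R=np.array(s['ee_rot'])
print('t',s['t'],'p',np.round(s['position'],2),'yaw',np.degrees(np.arctan2(R[1,0],R[0,0])).round(2),'q6',round(s['joint_positions'][5],3),'w',round(s['grip_width'],2),'F',np.round(s['contact_force'],1),'M',np.round(s['wrist_torque'],3),'e6',round(s['joint_efforts'][5],3),'tilt',R[:2,2].round(4))
E
python3 st.py
```

```text
t 3.9333 p [499.17   4.98 174.24] yaw -141.93 q6 -2.367 w 32.88 F [-2.2  3.1  6.1] M [ 0.613  0.346 -0.024] e6 -0.037 tilt [0.0027 0.0014]
```

It's gripped: width 32.9 and light forces. I'll run nut1 down 120° clockwise, following it down 1.3 mm.

apply_moves([
  [0,0,0.07,0,0,6,0],
  [0,0,0.13,0,0,12,0],
  [0,0,0.2,0,0,18,0],
  [0,0,0.27,0,0,24,0],
  [0,0,0.33,0,0,30,0],
  [0,0,0.4,0,0,36,0],
  [0,0,0.47,0,0,42,0],
  [0,0,0.53,0,0,48,0],
  [0,0,0.6,0,0,54,0],
  [0,0,0.67,0,0,60,0],
  [0,0,0.73,0,0,66,0],
  [0,0,0.8,0,0,72,0],
  [0,0,0.87,0,0,78,0],
  [0,0,0.93,0,0,84,0],
  [0,0,1.0,0,0,90,0],
  [0,0,1.07,0,0,96,0],
  [0,0,1.13,0,0,102,0],
  [0,0,1.2,0,0,108,0],
  [0,0,1.27,0,0,114,0],
  [0,0,1.33,0,0,120,0],
])

```text
t: 5.6
position: [498.8, 4.6, 172.9]
ee_rot: [[-0.136, 0.991, 0.002], [0.991, 0.136, 0.0], [0.0, 0.002, -1.0]]
contact_force: [-2.7, 2.1, 6.8]
grip_width: 33.1
```

```bash
python3 st.py
```

```text
t 5.6 p [498.85   4.6  172.88] yaw 97.81 q6 -0.268 w 33.07 F [-2.7  2.1  6.8] M [0.392 0.531 0.104] e6 -0.932 tilt [0.002  0.0005]
```

apply_moves([
  [0,0,0.06,0,0,5,0],
  [0,0,0.11,0,0,10,0],
  [0,0,0.17,0,0,15,0],
  [0,0,0.2,0,0,18,0],
  [0,0,0.23,0,0,21,0],
  [0,0,0.27,0,0,24,0],
  [0,0,0.29,0,0,26,0],
  [0,0,0.31,0,0,28,0],
])

```text
t: 6.27
position: [498.7, 4.6, 172.6]
ee_rot: [[0.342, 0.94, 0.002], [0.94, -0.342, 0.001], [0.001, 0.001, -1.0]]
contact_force: [-2.9, 2.7, 7.2]
grip_width: 33.2
```

```bash
python3 st.py
```

```text
t 6.2667 p [498.71   4.65 172.59] yaw 70.0 q6 0.218 w 33.22 F [-2.9  2.7  7.2] M [0.488 0.621 0.092] e6 -0.249 tilt [0.0017 0.0006]
```

apply_moves([
  [0,0,0.02,0,0,2,0],
  [0,0,0.04,0,0,4,0],
  [0,0,0.07,0,0,6,0],
  [0,0,0.09,0,0,8,0],
])

```text
t: 6.6
position: [498.7, 4.7, 172.5]
ee_rot: [[0.469, 0.883, 0.002], [0.883, -0.469, 0.001], [0.001, 0.001, -1.0]]
contact_force: [-2.5, 2.4, 7.2]
grip_width: 33.0
```

```bash
python3 st.py
```

```text
t 6.6 p [498.7    4.69 172.47] yaw 62.01 q6 0.357 w 33.04 F [-2.5  2.4  7.2] M [0.468 0.572 0.073] e6 -0.259 tilt [0.0017 0.0007]
```

apply_moves([
  [0,0,0.02,0,0,2,0],
  [0,0,0.04,0,0,4,0],
  [0,0,0.07,0,0,6,0],
  [0,0,0.09,0,0,8,0],
])

```text
t: 6.93
position: [498.7, 4.7, 172.4]
ee_rot: [[0.587, 0.809, 0.002], [0.809, -0.587, 0.001], [0.002, 0.001, -1.0]]
contact_force: [-2.9, 2.9, 6.8]
grip_width: 33.1
```

```bash
python3 st.py
```

```text
t 6.9333 p [498.68   4.7  172.4 ] yaw 54.02 q6 0.497 w 33.08 F [-2.9  2.9  6.8] M [0.511 0.619 0.204] e6 -0.149 tilt [0.0017 0.0007]
```

Torque is starting to rise on nut1, so I'll take smaller steps.

apply_moves([
  [0,0,0.02,0,0,2,0],
  [0,0,0.04,0,0,4,0],
  [0,0,0.06,0,0,5,0],
])

```text
t: 7.18
position: [498.7, 4.7, 172.3]
ee_rot: [[0.655, 0.755, 0.002], [0.755, -0.655, 0.001], [0.002, 0.001, -1.0]]
contact_force: [-3.1, 3.5, 6.5]
grip_width: 33.0
```

```bash
python3 st.py
```

```text
t 7.1833 p [498.67   4.72 172.34] yaw 49.06 q6 0.583 w 32.97 F [-3.1  3.5  6.5] M [0.535 0.639 0.323] e6 0.251 tilt [0.0016 0.0006]
```

apply_moves([
  [0,0,0.02,0,0,2,0],
  [0,0,0.04,0,0,4,0],
  [0,0,0.05,0,0,4.5,0],
])

```text
t: 7.43
position: [498.7, 4.7, 172.3]
ee_rot: [[0.712, 0.702, 0.002], [0.702, -0.712, 0.001], [0.002, 0.001, -1.0]]
contact_force: [-3.3, 3.0, 7.3]
grip_width: 33.0
```

```bash
python3 st.py
```

```text
t 7.4333 p [498.67   4.73 172.31] yaw 44.6 q6 0.661 w 33.04 F [-3.3  3.   7.3] M [0.538 0.559 0.457] e6 0.502 tilt [0.0016 0.0005]
```

Nut1 is firm at 0.46 N·m, about 0.37 above running. I'll release it, lift, and move over nut3.

apply_moves([
  [0,0,0,0,0,0,0.75],
  [0,0,0,0,0,0,0.75],
  [0,0,0,0,0,0,0.75],
  [0,0,-35,0,0,-3,0.75],
  [0,0,-68,0,0,-10,0.75],
  [3,14,-68,0,0,-17,0.75],
  [7,28,-68,0,0,-24,0.75],
  [11,42,-68,0,0,-31,0.75],
  [14,56,-68,0,0,-38,0.75],
  [18,70,-68,0,0,-45,0.75],
  [21,84,-68,0,0,-52,0.75],
  [25,98,-68,0,0,-59,0.75],
  [29,112,-68,0,0,-66,0.75],
  [32,126,-68,0,0,-73,0.75],
  [35.1,137.2,-68,0,0,-80,0.75],
  [35.1,137.2,-68,0,0,-87,0.75],
  [35.1,137.2,-68,0,0,-94,0.75],
  [35.1,137.2,-68,0,0,-101,0.75],
  [35.1,137.2,-68,0,0,-108,0.75],
  [35.1,137.2,-68,0,0,-115,0.75],
])

```text
t: 9.1
position: [620.1, -69.2, 238.2]
ee_rot: [[-0.939, 0.343, 0.0], [0.343, 0.939, -0.001], [-0.0, -0.0, -1.0]]
contact_force: [-0.1, 0.4, -0.0]
grip_width: 64.2
```

apply_moves([
  [0,0,0,0,0,-7,0.75],
  [0,0,0,0,0,-14,0.75],
  [0,0,0,0,0,-15.8,0.75],
  [0,0,0,0,0,-15.8,0.75],
  [0,0,0,0,0,-15.8,0.75],
])

```text
t: 9.52
position: [620.0, -69.0, 238.2]
ee_rot: [[-0.997, 0.081, 0.0], [0.081, 0.997, -0.0], [-0.0, -0.0, -1.0]]
contact_force: [0.1, 0.1, -0.7]
grip_width: 63.9
```

```bash
python3 look.py 3 n3a; python3 -c "
from nut import *
c=cam('wrist');nuts(c,{1:G[1]})"
```

```text
3 [619.9 -68.9] R 20.6 ztop 174.7 lobe deg 40.5 coh 0.52 2189
t 9.5167 p [620.  -69.  238.2] yaw 175.34 q6 -1.7116674105713232 tool shift [ 0.1  0.2 -0. ] turn tool z by -0.2 tilt [-2.e-04 -3.e-04 -1.e+00]
w 63.940476404241096 tq [-0.014  0.002  0.049]
1 [ 5.097e+02 -3.000e-01] R 14.9 ztop 171.1 lobe deg -17.3 coh 0.74 835
```

View pics/n3a.png

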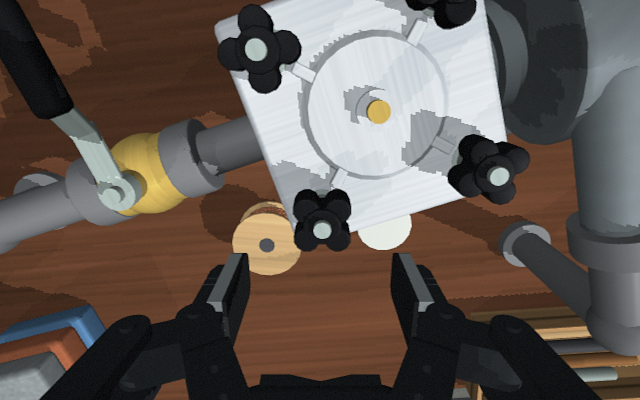

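Nut3 is centred at (322,225). I'll descend and grip.

apply_moves([
  [0,0,30,0,0,0,0.75],
  [0,0,54,0,0,0,0.75],
  [0,0,65.5,0,0,0,0.75],
  [0,0,65.5,0,0,0,0.7],
  [0,0,65.5,0,0,0,0.6],
  [0,0,65.5,0,0,0,0],
  [0,0,65.5,0,0,0,0],
  [0,0,65.5,0,0,0,0],
  [0,0,65.5,0,0,0,0],
  [0,0,65.5,0,0,0,0],
], newtons=45)

```text
t: 10.45
position: [620.9, -68.3, 174.6]
ee_rot: [[-0.997, 0.08, 0.004], [0.08, 0.997, 0.0], [-0.004, 0.001, -1.0]]
contact_force: [0.3, 2.3, 6.3]
grip_width: 33.1
```

```bash
python3 st.py
```

```text
t 10.45 p [620.87 -68.29 174.61] yaw 175.42 q6 -1.713 w 33.09 F [0.3 2.3 6.3] M [ 0.512 -0.009  0.015] e6 0.025 tilt [0.0036 0.0004]
```

apply_moves([
  [0,0,0.07,0,0,6,0],
  [0,0,0.13,0,0,12,0],
  [0,0,0.2,0,0,18,0],
  [0,0,0.27,0,0,24,0],
  [0,0,0.33,0,0,30,0],
  [0,0,0.4,0,0,36,0],
  [0,0,0.47,0,0,42,0],
  [0,0,0.53,0,0,48,0],
  [0,0,0.6,0,0,54,0],
  [0,0,0.67,0,0,60,0],
  [0,0,0.73,0,0,66,0],
  [0,0,0.8,0,0,72,0],
  [0,0,0.87,0,0,78,0],
  [0,0,0.93,0,0,84,0],
  [0,0,1.0,0,0,90,0],
  [0,0,1.07,0,0,96,0],
  [0,0,1.13,0,0,102,0],
  [0,0,1.2,0,0,108,0],
  [0,0,1.27,0,0,114,0],
  [0,0,1.33,0,0,120,0],
])

```text
t: 12.12
position: [619.5, -68.8, 173.2]
ee_rot: [[0.572, 0.821, 0.0], [0.821, -0.572, -0.001], [-0.0, 0.001, -1.0]]
contact_force: [-2.5, 2.2, 7.7]
grip_width: 33.3
```

```bash
python3 st.py
```

```text
t 12.1167 p [619.46 -68.84 173.25] yaw 55.14 q6 0.387 w 33.26 F [-2.5  2.2  7.7] M [0.36  0.49  0.076] e6 -0.93 tilt [ 0.0004 -0.0006]
```

apply_moves([
  [0,0,0.06,0,0,5,0],
  [0,0,0.11,0,0,10,0],
  [0,0,0.17,0,0,15,0],
  [0,0,0.2,0,0,18,0],
  [0,0,0.23,0,0,21,0],
  [0,0,0.27,0,0,24,0],
  [0,0,0.29,0,0,26,0],
  [0,0,0.31,0,0,28,0],
])

```text
t: 12.78
position: [619.2, -68.5, 172.9]
ee_rot: [[0.888, 0.459, -0.0], [0.459, -0.888, 0.0], [-0.0, -0.0, -1.0]]
contact_force: [-3.5, 2.6, 8.1]
grip_width: 32.8
```

```bash
python3 st.py
```

```text
t 12.7833 p [619.19 -68.47 172.92] yaw 27.33 q6 0.872 w 32.81 F [-3.5  2.6  8.1] M [0.52  0.593 0.063] e6 -0.247 tilt [-0.0002  0.0002]
```

apply_moves([
  [0,0,0.02,0,0,2,0],
  [0,0,0.04,0,0,4,0],
  [0,0,0.07,0,0,6,0],
  [0,0,0.09,0,0,8,0],
])

```text
t: 13.12
position: [619.2, -68.4, 172.8]
ee_rot: [[0.944, 0.331, -0.0], [0.331, -0.944, 0.0], [-0.0, -0.0, -1.0]]
contact_force: [-2.7, 1.5, 8.2]
grip_width: 33.2
```

```bash
python3 st.py
```

```text
t 13.1167 p [619.16 -68.36 172.83] yaw 19.33 q6 1.011 w 33.23 F [-2.7  1.5  8.2] M [0.514 0.584 0.091] e6 -0.256 tilt [-0.0003  0.0003]
```

apply_moves([
  [0,0,0.02,0,0,2,0],
  [0,0,0.04,0,0,4,0],
  [0,0,0.07,0,0,6,0],
  [0,0,0.09,0,0,8,0],
])

```text
t: 13.45
position: [619.1, -68.3, 172.8]
ee_rot: [[0.981, 0.196, -0.0], [0.196, -0.981, 0.001], [-0.0, -0.001, -1.0]]
contact_force: [-4.3, 2.3, 8.7]
grip_width: 32.8
```

```bash
python3 st.py
```

```text
t 13.45 p [619.13 -68.26 172.78] yaw 11.33 q6 1.151 w 32.83 F [-4.3  2.3  8.7] M [0.561 0.552 0.086] e6 -0.256 tilt [-0.0002  0.0006]
```

apply_moves([
  [0,0,0.02,0,0,2,0],
  [0,0,0.04,0,0,4,0],
  [0,0,0.07,0,0,6,0],
  [0,0,0.09,0,0,8,0],
])

```text
t: 13.78
position: [619.1, -68.1, 172.7]
ee_rot: [[0.998, 0.058, -0.0], [0.058, -0.998, 0.001], [-0.0, -0.001, -1.0]]
contact_force: [-2.8, 3.3, 7.6]
grip_width: 33.2
```

```bash
python3 st.py
```

```text
t 13.7833 p [619.13 -68.13 172.71] yaw 3.33 q6 1.291 w 33.22 F [-2.8  3.3  7.6] M [0.602 0.585 0.079] e6 -0.256 tilt [-0.0002  0.0008]
```

apply_moves([
  [0,0,0.02,0,0,2,0],
  [0,0,0.04,0,0,4,0],
  [0,0,0.07,0,0,6,0],
  [0,0,0.09,0,0,8,0],
])

```text
t: 14.12
position: [619.1, -68.0, 172.6]
ee_rot: [[0.997, -0.081, -0.0], [-0.081, -0.997, 0.001], [-0.0, -0.001, -1.0]]
contact_force: [-3.0, 3.9, 8.0]
grip_width: 32.8
```

```bash
python3 st.py
```

```text
t 14.1167 p [619.12 -68.01 172.58] yaw -4.67 q6 1.43 w 32.78 F [-3.   3.9  8. ] M [0.675 0.613 0.082] e6 -0.256 tilt [-0.0002  0.001 ]
```

apply_moves([
  [0,0,0.02,0,0,2,0],
  [0,0,0.04,0,0,4,0],
  [0,0,0.07,0,0,6,0],
  [0,0,0.09,0,0,8,0],
])

```text
t: 14.45
position: [619.2, -67.9, 172.5]
ee_rot: [[0.976, -0.219, -0.0], [-0.219, -0.976, 0.001], [-0.0, -0.001, -1.0]]
contact_force: [-2.6, 3.8, 8.0]
grip_width: 33.4
```

```bash
python3 st.py
```

```text
t 14.45 p [619.19 -67.9  172.51] yaw -12.67 q6 1.57 w 33.39 F [-2.6  3.8  8. ] M [0.756 0.528 0.06 ] e6 -0.257 tilt [-0.0001  0.0012]
```

apply_moves([
  [0,0,0.02,0,0,2,0],
  [0,0,0.04,0,0,4,0],
  [0,0,0.07,0,0,6,0],
  [0,0,0.09,0,0,8,0],
])

```text
t: 14.78
position: [619.2, -67.8, 172.4]
ee_rot: [[0.936, -0.353, -0.0], [-0.353, -0.936, 0.001], [-0.001, -0.001, -1.0]]
contact_force: [-3.9, 3.6, 8.6]
grip_width: 33.4
```

```bash
python3 st.py
```

```text
t 14.7833 p [619.21 -67.79 172.45] yaw -20.67 q6 1.71 w 33.39 F [-3.9  3.6  8.6] M [0.76  0.544 0.101] e6 -0.257 tilt [-0.      0.0014]
```

apply_moves([
  [0,0,0.02,0,0,2,0],
  [0,0,0.04,0,0,4,0],
  [0,0,0.07,0,0,6,0],
  [0,0,0.09,0,0,8,0],
])

```text
t: 15.12
position: [619.3, -67.7, 172.3]
ee_rot: [[0.877, -0.48, 0.0], [-0.48, -0.877, 0.002], [-0.001, -0.002, -1.0]]
contact_force: [-3.0, 4.8, 8.9]
grip_width: 33.1
```

```bash
python3 st.py
```

```text
t 15.1167 p [619.27 -67.68 172.33] yaw -28.68 q6 1.849 w 33.09 F [-3.   4.8  8.9] M [0.805 0.505 0.056] e6 -0.257 tilt [0.0001 0.0017]
```

apply_moves([
  [0,0,0.02,0,0,2,0],
  [0,0,0.04,0,0,4,0],
  [0,0,0.07,0,0,6,0],
  [0,0,0.09,0,0,8,0],
])

```text
t: 15.45
position: [619.3, -67.6, 172.2]
ee_rot: [[0.802, -0.597, 0.0], [-0.597, -0.802, 0.002], [-0.001, -0.002, -1.0]]
contact_force: [-2.2, 5.7, 8.6]
grip_width: 33.4
```

```bash
python3 st.py
```

```text
t 15.45 p [619.33 -67.6  172.24] yaw -36.66 q6 1.989 w 33.37 F [-2.2  5.7  8.6] M [0.842 0.4   0.233] e6 -0.134 tilt [0.0002 0.0018]
```

Nut3 has landed. Two finer steps next.

apply_moves([
  [0,0,0.02,0,0,2,0],
  [0,0,0.04,0,0,4,0],
  [0,0,0.06,0,0,5,0],
])

```text
t: 15.7
position: [619.4, -67.5, 172.2]
ee_rot: [[0.748, -0.664, 0.0], [-0.664, -0.748, 0.002], [-0.001, -0.002, -1.0]]
contact_force: [-2.9, 4.8, 8.3]
grip_width: 33.0
```

```bash
python3 st.py
```

```text
t 15.7 p [619.39 -67.55 172.22] yaw -41.62 q6 2.075 w 32.97 F [-2.9  4.8  8.3] M [0.901 0.433 0.33 ] e6 0.267 tilt [0.0004 0.0018]
```

apply_moves([
  [0,0,0.02,0,0,2,0],
  [0,0,0.04,0,0,4,0],
  [0,0,0.05,0,0,4.5,0],
])

```text
t: 15.95
position: [619.4, -67.5, 172.1]
ee_rot: [[0.694, -0.72, 0.0], [-0.72, -0.694, 0.002], [-0.001, -0.002, -1.0]]
contact_force: [-2.6, 4.8, 8.4]
grip_width: 32.9
```

```bash
python3 st.py
```

```text
t 15.95 p [619.44 -67.49 172.14] yaw -46.09 q6 2.153 w 32.85 F [-2.6  4.8  8.4] M [0.915 0.445 0.422] e6 0.517 tilt [0.0005 0.0018]
```

apply_moves([
  [0,0,0.02,0,0,1.5,0],
  [0,0,0.02,0,0,1.5,0],
])

```text
t: 16.12
position: [619.5, -67.5, 172.1]
ee_rot: [[0.675, -0.738, 0.001], [-0.738, -0.675, 0.002], [-0.001, -0.002, -1.0]]
contact_force: [-2.9, 4.8, 8.1]
grip_width: 32.8
```

```bash
python3 st.py
```

```text
t 16.1167 p [619.48 -67.46 172.14] yaw -47.56 q6 2.179 w 32.75 F [-2.9  4.8  8.1] M [0.897 0.479 0.428] e6 0.548 tilt [0.0005 0.0018]
```

apply_moves([
  [0,0,0,0,0,0,0.75],
  [0,0,0,0,0,0,0.75],
  [0,0,0,0,0,0,0.75],
  [0,0,-35,0,0,-3,0.75],
  [0,0,-70,0,0,-10,0.75],
  [-20,6,-90,0,0,-17,0.75],
  [-40,12,-110,0,0,-24,0.75],
  [-66.6,20.3,-128,0,0,-31,0.75],
  [-66.6,20.3,-128,0,0,-38,0.75],
  [-66.6,20.3,-128,0,0,-45,0.75],
  [-66.6,20.3,-128,0,0,-52,0.75],
  [-66.6,20.3,-128,0,0,-59,0.75],
  [-66.6,20.3,-128,0,0,-61,0.75],
  [-66.6,20.3,-128,0,0,-61,0.75],
  [-66.6,20.3,-128,0,0,-61,0.75],
])

```text
t: 17.37
position: [559.9, -33.7, 298.1]
ee_rot: [[0.973, 0.23, -0.0], [0.23, -0.973, -0.0], [-0.0, 0.0, -1.0]]
contact_force: [0.2, -0.0, -0.9]
grip_width: 64.1
```

```bash
cat > all.py <<'E'
import sys
from nut import *
s=ctrl.get_state();print(s['t'],np.round(s['position'],1),'q6',s['joint_positions'][5])
c=cam('wrist');save(c,'pics/%s.png'%sys.argv[1]);nuts(c,G)
P=cloud(c);r=np.hypot(P[...,0]-559.2,P[...,1]+32)
m=(r>50)&(r<75)&(c['frame'].min(2)>130)&(abs(P[...,2]-142)<4)
A=np.c_[P[m][:,:2]-[559.2,-32],np.ones(m.sum())];print('lid plane',np.linalg.lstsq(A,P[m][:,2],rcond=None)[0].round(4))
E
python3 all.py v2
```

```text
17.3667 [559.9 -33.7 298.1] q6 1.1544569134703846
1 [499.2   4.5] R 20.8 ztop 172.4 lobe deg 10.3 coh 0.55 1022
2 [596.3  28.6] R 20.7 ztop 174.8 lobe deg 27.0 coh 0.54 1617
3 [620.1 -68. ] R 20.6 ztop 172.6 lobe deg 11.9 coh 0.54 1609
4 [522.8 -92.7] R 21.0 ztop 174.4 lobe deg 3.8 coh 0.48 1041
lid plane [-1.00000e-03 -1.80000e-03  1.41812e+02]
```

View pics/v2.png

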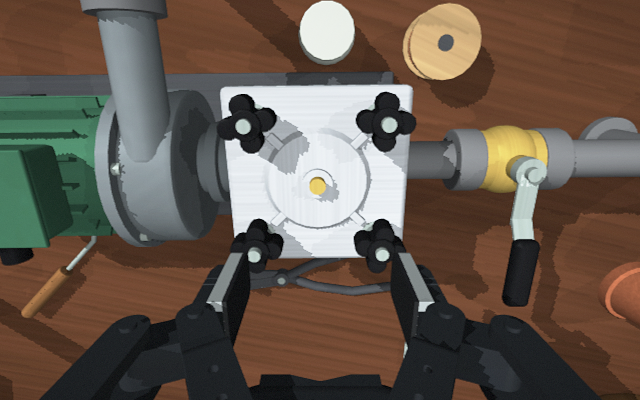

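Nuts 1 and 3 have eased back but still sit past their landing angle. The lid plane is level within about 0.002 rad, and nuts 2 and 4 haven't moved. Nut2 is next.

apply_moves([
  [5,-5,6,0,0,-7,0.75],
  [10,-10,12,0,0,-14,0.75],
  [15,-15,18,0,0,-21,0.75],
  [20,-20,24,0,0,-28,0.75],
  [25,-25,30,0,0,-35,0.75],
  [30,-30,36,0,0,-42,0.75],
  [35,-35,42,0,0,-49,0.75],
  [40,-40,48,0,0,-56,0.75],
  [45,-46,54,0,0,-63,0.75],
  [49.4,-52.2,58,0,0,-70,0.75],
  [49.4,-52.2,58,0,0,-77,0.75],
  [49.4,-52.2,58,0,0,-84,0.75],
  [49.4,-52.2,58,0,0,-91,0.75],
  [49.4,-52.2,58,0,0,-98,0.75],
  [49.4,-52.2,58,0,0,-105,0.75],
  [49.4,-52.2,58,0,0,-112,0.75],
  [49.4,-52.2,58,0,0,-119,0.75],
  [49.4,-52.2,58,0,0,-126,0.75],
  [49.4,-52.2,58,0,0,-133,0.75],
  [49.4,-52.2,58,0,0,-140,0.75],
])

```text
t: 19.08
position: [595.9, 28.7, 240.2]
ee_rot: [[-0.897, 0.443, -0.0], [0.443, 0.897, -0.0], [0.0, -0.0, -1.0]]
contact_force: [-0.6, -0.3, 0.1]
grip_width: 63.8
```

apply_moves([
  [0,0,0,0,0,-7,0.75],
  [0,0,0,0,0,-8.8,0.75],
  [0,0,0,0,0,-8.8,0.75],
  [0,0,0,0,0,-8.8,0.75],
])

```text
t: 19.42
position: [595.9, 28.8, 240.2]
ee_rot: [[-0.952, 0.307, -0.0], [0.307, 0.952, -0.0], [0.0, -0.0, -1.0]]
contact_force: [-0.3, 0.3, 1.1]
grip_width: 63.9
```

```bash
python3 look.py 2 n2a
```

```text
2 [595.7  28.3] R 20.6 ztop 174.6 lobe deg 26.7 coh 0.53 2118
t 19.4167 p [595.9  28.8 240.2] yaw 162.11 q6 -1.3268258718518402 tool shift [ 0.  -0.4  0. ] turn tool z by 0.5 tilt [ 2.e-04 -3.e-04 -1.e+00]
w 63.89278815218524 tq [-0.011 -0.07   0.025]
```

View pics/n2a.png

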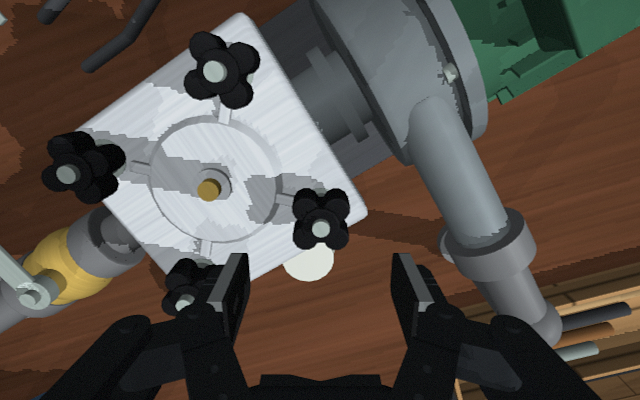

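Nut2 is centred at (322,220) and the fingers are clear of the pipe. I'll descend, grip and run it down.

apply_moves([
  [0,0,30,0,0,0,0.75],
  [0,0,55,0,0,0,0.75],
  [0,0,67.5,0,0,0,0.75],
  [0,0,67.5,0,0,0,0.7],
  [0,0,67.5,0,0,0,0.6],
  [0,0,67.5,0,0,0,0],
  [0,0,67.5,0,0,0,0],
  [0,0,67.5,0,0,0,0],
  [0,0,67.5,0,0,0,0],
  [0,0,67.5,0,0,0,0],
], newtons=45)

```text
t: 20.3
position: [596.9, 28.8, 174.4]
ee_rot: [[-0.952, 0.306, 0.003], [0.306, 0.952, -0.0], [-0.003, 0.001, -1.0]]
contact_force: [-0.1, -0.8, 5.1]
grip_width: 32.8
```

```bash
python3 st.py
```

```text
t 20.3 p [596.89  28.75 174.42] yaw 162.2 q6 -1.328 w 32.8 F [-0.1 -0.8  5.1] M [-0.078  0.004 -0.077] e6 -0.062 tilt [ 0.0034 -0.0004]
```

apply_moves([
  [0,0,0.07,0,0,6,0],
  [0,0,0.13,0,0,12,0],
  [0,0,0.2,0,0,18,0],
  [0,0,0.27,0,0,24,0],
  [0,0,0.33,0,0,30,0],
  [0,0,0.4,0,0,36,0],
  [0,0,0.47,0,0,42,0],
  [0,0,0.53,0,0,48,0],
  [0,0,0.6,0,0,54,0],
  [0,0,0.67,0,0,60,0],
  [0,0,0.73,0,0,66,0],
  [0,0,0.8,0,0,72,0],
  [0,0,0.87,0,0,78,0],
  [0,0,0.93,0,0,84,0],
  [0,0,1.0,0,0,90,0],
  [0,0,1.07,0,0,96,0],
  [0,0,1.13,0,0,102,0],
  [0,0,1.2,0,0,108,0],
  [0,0,1.27,0,0,114,0],
  [0,0,1.33,0,0,120,0],
])

```text
t: 21.97
position: [595.3, 28.4, 173.0]
ee_rot: [[0.744, 0.669, -0.0], [0.669, -0.744, -0.001], [-0.001, 0.001, -1.0]]
contact_force: [-2.1, -1.0, 8.3]
grip_width: 33.1
```

```bash
python3 st.py
```

```text
t 21.9667 p [595.26  28.42 173.03] yaw 41.95 q6 0.771 w 33.08 F [-2.1 -1.   8.3] M [-0.229  0.499  0.12 ] e6 -0.937 tilt [-0.0002 -0.0013]
```

apply_moves([
  [0,0,0.06,0,0,5,0],
  [0,0,0.11,0,0,10,0],
  [0,0,0.17,0,0,15,0],
  [0,0,0.2,0,0,18,0],
  [0,0,0.23,0,0,21,0],
  [0,0,0.27,0,0,24,0],
  [0,0,0.29,0,0,26,0],
  [0,0,0.31,0,0,28,0],
])

```text
t: 22.63
position: [595.1, 28.8, 172.7]
ee_rot: [[0.97, 0.244, -0.001], [0.244, -0.97, -0.0], [-0.001, 0.0, -1.0]]
contact_force: [-4.1, -0.6, 7.8]
grip_width: 32.6
```

```bash
python3 st.py
```

```text
t 22.6333 p [595.05  28.78 172.71] yaw 14.14 q6 1.256 w 32.62 F [-4.1 -0.6  7.8] M [-0.08  0.57  0.04] e6 -0.255 tilt [-0.0006 -0.0005]
```

apply_moves([
  [0,0,0.02,0,0,2,0],
  [0,0,0.04,0,0,4,0],
  [0,0,0.07,0,0,6,0],
  [0,0,0.09,0,0,8,0],
])

```text
t: 22.97
position: [595.0, 28.9, 172.6]
ee_rot: [[0.994, 0.107, -0.001], [0.107, -0.994, -0.0], [-0.001, 0.0, -1.0]]
contact_force: [-4.4, -0.2, 8.5]
grip_width: 32.7
```

```bash
python3 st.py
```

```text
t 22.9667 p [595.04  28.93 172.63] yaw 6.14 q6 1.396 w 32.74 F [-4.4 -0.2  8.5] M [0.017 0.574 0.09 ] e6 -0.265 tilt [-0.0006 -0.0002]
```

apply_moves([
  [0,0,0.02,0,0,2,0],
  [0,0,0.04,0,0,4,0],
  [0,0,0.07,0,0,6,0],
  [0,0,0.09,0,0,8,0],
])

```text
t: 23.3
position: [595.0, 29.1, 172.5]
ee_rot: [[0.999, -0.032, -0.001], [-0.032, -0.999, -0.0], [-0.001, 0.0, -1.0]]
contact_force: [-3.0, -0.2, 8.4]
grip_width: 32.9
```

```bash
python3 st.py
```

```text
t 23.3 p [595.02  29.06 172.52] yaw -1.86 q6 1.535 w 32.93 F [-3.  -0.2  8.4] M [0.012 0.635 0.055] e6 -0.265 tilt [-0.0007 -0.    ]
```

apply_moves([
  [0,0,0.02,0,0,2,0],
  [0,0,0.04,0,0,4,0],
  [0,0,0.07,0,0,6,0],
  [0,0,0.09,0,0,8,0],
])

```text
t: 23.63
position: [595.0, 29.2, 172.4]
ee_rot: [[0.985, -0.171, -0.001], [-0.171, -0.985, 0.0], [-0.001, -0.0, -1.0]]
contact_force: [-3.3, 0.9, 8.7]
grip_width: 33.1
```

```bash
python3 st.py
```

```text
t 23.6333 p [595.04  29.17 172.45] yaw -9.86 q6 1.675 w 33.06 F [-3.3  0.9  8.7] M [0.108 0.63  0.083] e6 -0.265 tilt [-0.0006  0.0002]
```

apply_moves([
  [0,0,0.02,0,0,2,0],
  [0,0,0.04,0,0,4,0],
  [0,0,0.07,0,0,6,0],
  [0,0,0.09,0,0,8,0],
])

```text
t: 23.97
position: [595.1, 29.3, 172.3]
ee_rot: [[0.952, -0.307, -0.001], [-0.307, -0.952, 0.0], [-0.001, -0.0, -1.0]]
contact_force: [-3.3, 0.6, 7.9]
grip_width: 32.9
```

```bash
python3 st.py
```

```text
t 23.9667 p [595.08  29.31 172.34] yaw -17.86 q6 1.815 w 32.93 F [-3.3  0.6  7.9] M [0.123 0.552 0.054] e6 -0.265 tilt [-0.0006  0.0005]
```

apply_moves([
  [0,0,0.02,0,0,2,0],
  [0,0,0.04,0,0,4,0],
  [0,0,0.07,0,0,6,0],
  [0,0,0.09,0,0,8,0],
])

```text
t: 24.3
position: [595.1, 29.4, 172.3]
ee_rot: [[0.9, -0.436, -0.0], [-0.436, -0.9, 0.001], [-0.001, -0.0, -1.0]]
contact_force: [-3.1, 1.3, 8.5]
grip_width: 33.1
```

```bash
python3 st.py
```

```text
t 24.3 p [595.12  29.41 172.3 ] yaw -25.87 q6 1.954 w 33.14 F [-3.1  1.3  8.5] M [0.192 0.591 0.172] e6 -0.265 tilt [-0.0004  0.0007]
```

apply_moves([
  [0,0,0.02,0,0,2,0],
  [0,0,0.04,0,0,4,0],
  [0,0,0.06,0,0,5,0],
])

```text
t: 24.55
position: [595.2, 29.5, 172.2]
ee_rot: [[0.859, -0.513, -0.0], [-0.513, -0.859, 0.001], [-0.001, -0.001, -1.0]]
contact_force: [-2.9, 1.7, 6.9]
grip_width: 32.8
```

```bash
python3 st.py
```

```text
t 24.55 p [595.17  29.47 172.23] yaw -30.85 q6 2.041 w 32.81 F [-2.9  1.7  6.9] M [0.184 0.527 0.106] e6 0.012 tilt [-0.0003  0.0008]
```

apply_moves([
  [0,0,0.02,0,0,2,0],
  [0,0,0.04,0,0,4,0],
  [0,0,0.06,0,0,5,0],
])

```text
t: 24.8
position: [595.2, 29.6, 172.1]
ee_rot: [[0.811, -0.585, -0.0], [-0.585, -0.811, 0.001], [-0.001, -0.001, -1.0]]
contact_force: [-3.5, 1.0, 7.2]
grip_width: 33.0
```

```bash
python3 st.py
```

```text
t 24.8 p [595.2   29.56 172.14] yaw -35.83 q6 2.128 w 33.01 F [-3.5  1.   7.2] M [0.249 0.592 0.17 ] e6 0.124 tilt [-0.0003  0.0009]
```

apply_moves([
  [0,0,0.02,0,0,2,0],
  [0,0,0.04,0,0,4,0],
  [0,0,0.06,0,0,5,0],
])

```text
t: 25.05
position: [595.3, 29.6, 172.1]
ee_rot: [[0.757, -0.654, -0.0], [-0.654, -0.757, 0.001], [-0.001, -0.001, -1.0]]
contact_force: [-2.6, 1.8, 7.8]
grip_width: 33.0
```

```bash
python3 st.py
```

```text
t 25.05 p [595.25  29.62 172.1 ] yaw -40.81 q6 2.215 w 33.01 F [-2.6  1.8  7.8] M [0.274 0.533 0.303] e6 0.252 tilt [-0.0002  0.001 ]
```

apply_moves([
  [0,0,0.02,0,0,2,0],
  [0,0,0.04,0,0,4,0],
  [0,0,0.06,0,0,5.5,0],
])

```text
t: 25.3
position: [595.3, 29.7, 172.1]
ee_rot: [[0.691, -0.723, -0.0], [-0.723, -0.691, 0.001], [-0.001, -0.001, -1.0]]
contact_force: [-3.9, 2.3, 7.3]
grip_width: 32.7
```

```bash
python3 st.py
```

```text
t 25.3 p [595.3   29.69 172.06] yaw -46.29 q6 2.311 w 32.74 F [-3.9  2.3  7.3] M [0.31  0.486 0.45 ] e6 0.256 tilt [-0.     0.001]
```

Nut2 is firm at 0.45 N·m. I'll release it and wind back over to nut4.

apply_moves([
  [0,0,0,0,0,0,0.75],
  [0,0,0,0,0,0,0.75],
  [0,0,0,0,0,0,0.75],
  [0,0,-35,0,0,-3,0.75],
  [0,0,-68,0,0,-10,0.75],
  [4,14,-68,0,0,-17,0.75],
  [8,28,-68,0,0,-24,0.75],
  [12,42,-68,0,0,-31,0.75],
  [16,56,-68,0,0,-38,0.75],
  [20,70,-68,0,0,-45,0.75],
  [24,84,-68,0,0,-52,0.75],
  [28,98,-68,0,0,-59,0.75],
  [32,112,-68,0,0,-66,0.75],
  [35,126,-68,0,0,-73,0.75],
  [38.3,137.2,-68,0,0,-80,0.75],
  [38.3,137.2,-68,0,0,-87,0.75],
  [38.3,137.2,-68,0,0,-94,0.75],
  [38.3,137.2,-68,0,0,-101,0.75],
  [38.3,137.2,-68,0,0,-108,0.75],
  [38.3,137.2,-68,0,0,-115,0.75],
])

```text
t: 26.97
position: [523.0, -93.8, 238.2]
ee_rot: [[0.357, 0.934, -0.001], [0.934, -0.357, 0.0], [-0.0, -0.001, -1.0]]
contact_force: [-0.8, 0.2, 0.6]
grip_width: 64.1
```

apply_moves([
  [0,0,0,0,0,-7,0.75],
  [0,0,0,0,0,-14,0.75],
  [0,0,0,0,0,-21,0.75],
  [0,0,0,0,0,-28,0.75],
  [0,0,0,0,0,-35,0.75],
  [0,0,0,0,0,-42,0.75],
  [0,0,0,0,0,-49,0.75],
  [0,0,0,0,0,-56,0.75],
  [0,0,0,0,0,-63,0.75],
  [0,0,0,0,0,-70,0.75],
  [0,0,0,0,0,-77,0.75],
  [0,0,0,0,0,-84,0.75],
  [0,0,0,0,0,-91,0.75],
  [0,0,0,0,0,-98,0.75],
  [0,0,0,0,0,-105,0.75],
  [0,0,0,0,0,-112,0.75],
  [0,0,0,0,0,-119,0.75],
  [0,0,0,0,0,-126,0.75],
  [0,0,0,0,0,-133,0.75],
  [0,0,0,0,0,-140,0.75],
])

```text
t: 28.63
position: [523.0, -93.7, 238.1]
ee_rot: [[-0.874, -0.486, -0.001], [-0.486, 0.874, 0.0], [0.001, 0.0, -1.0]]
contact_force: [-0.4, -0.3, -0.3]
grip_width: 64.4
```

apply_moves([
  [0,0,0,0,0,-6,0.75],
  [0,0,0,0,0,-12.5,0.75],
  [0,0,0,0,0,-12.5,0.75],
  [0,0,0,0,0,-12.5,0.75],
])

```text
t: 28.97
position: [523.1, -93.7, 238.2]
ee_rot: [[-0.754, -0.657, -0.0], [-0.657, 0.754, 0.0], [0.0, 0.0, -1.0]]
contact_force: [-0.3, 0.3, 0.4]
grip_width: 64.3
```

```bash
python3 look.py 4 n4a
```

```text
4 [522.6 -93.1] R 20.3 ztop 174.3 lobe deg 3.0 coh 0.55 2097
t 28.9667 p [523.1 -93.7 238.2] yaw -138.95 q6 -2.59538394511191 tool shift [-0.   0.7  0. ] turn tool z by -7.0 tilt [ 3.e-04  4.e-04 -1.e+00]
w 64.27771670421164 tq [0.008 0.034 0.022]
```

View pics/n4a.png

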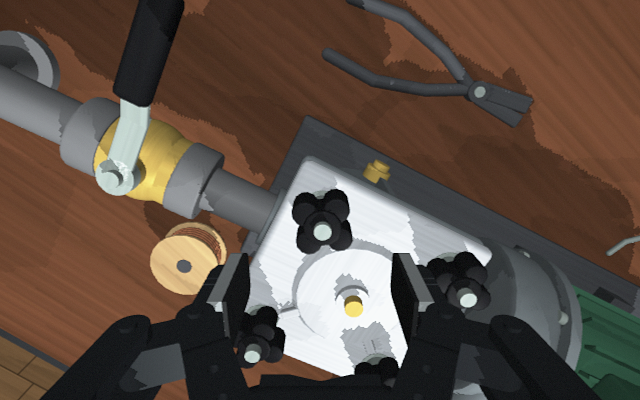

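Nut4 is centred at (322,222). I'll grip it 4° ahead of the ideal angle, because joint 6 is near its end stop. Closing will nudge the nut clockwise.

apply_moves([
  [0,0.6,30,0,0,-3,0.75],
  [0,0.6,54,0,0,-3,0.75],
  [0,0.6,65.5,0,0,-3,0.75],
  [0,0.6,65.5,0,0,-3,0.7],
  [0,0.6,65.5,0,0,-3,0.6],
  [0,0.6,65.5,0,0,-3,0],
  [0,0.6,65.5,0,0,-3,0],
  [0,0.6,65.5,0,0,-3,0],
  [0,0.6,65.5,0,0,-3,0],
  [0,0.6,65.5,0,0,-3,0],
], newtons=45)

```text
t: 29.85
position: [522.8, -92.4, 174.6]
ee_rot: [[-0.717, -0.697, 0.001], [-0.697, 0.717, 0.001], [-0.002, -0.0, -1.0]]
contact_force: [-2.4, 3.7, 6.2]
grip_width: 33.5
```

```bash
python3 st.py
```

```text
t 29.85 p [522.81 -92.41 174.61] yaw -135.8 q6 -2.65 w 33.49 F [-2.4  3.7  6.2] M [0.614 0.487 0.093] e6 0.071 tilt [0.0013 0.001 ]
```

apply_moves([
  [0,0,0.07,0,0,6,0],
  [0,0,0.13,0,0,12,0],
  [0,0,0.2,0,0,18,0],
  [0,0,0.27,0,0,24,0],
  [0,0,0.33,0,0,30,0],
  [0,0,0.4,0,0,36,0],
  [0,0,0.47,0,0,42,0],
  [0,0,0.53,0,0,48,0],
  [0,0,0.6,0,0,54,0],
  [0,0,0.67,0,0,60,0],
  [0,0,0.73,0,0,66,0],
  [0,0,0.8,0,0,72,0],
  [0,0,0.87,0,0,78,0],
  [0,0,0.93,0,0,84,0],
  [0,0,1.0,0,0,90,0],
  [0,0,1.07,0,0,96,0],
  [0,0,1.13,0,0,102,0],
  [0,0,1.2,0,0,108,0],
  [0,0,1.27,0,0,114,0],
  [0,0,1.33,0,0,120,0],
])

```text
t: 31.52
position: [522.9, -92.0, 173.3]
ee_rot: [[-0.24, 0.971, 0.001], [0.971, 0.24, 0.002], [0.001, 0.002, -1.0]]
contact_force: [-2.4, 4.2, 6.3]
grip_width: 33.2
```

```bash
python3 st.py
```

```text
t 31.5167 p [522.86 -92.04 173.26] yaw 103.9 q6 -0.55 w 33.17 F [-2.4  4.2  6.3] M [0.763 0.405 0.153] e6 -0.937 tilt [0.0014 0.0017]
```

apply_moves([
  [0,0,0.06,0,0,5,0],
  [0,0,0.11,0,0,10,0],
  [0,0,0.17,0,0,15,0],
  [0,0,0.2,0,0,18,0],
  [0,0,0.22,0,0,20,0],
  [0,0,0.24,0,0,22,0],
  [0,0,0.27,0,0,24,0],
])

```text
t: 32.1
position: [523.0, -92.0, 173.0]
ee_rot: [[0.172, 0.985, 0.002], [0.985, -0.172, 0.002], [0.002, 0.001, -1.0]]
contact_force: [-2.2, 6.1, 6.1]
grip_width: 33.2
```

```bash
python3 st.py
```

```text
t 32.1 p [522.97 -91.99 173.01] yaw 80.09 q6 -0.135 w 33.18 F [-2.2  6.1  6.1] M [0.876 0.416 0.06 ] e6 -0.263 tilt [0.0016 0.0018]
```

apply_moves([
  [0,0,0.02,0,0,2,0],
  [0,0,0.04,0,0,4,0],
  [0,0,0.07,0,0,6,0],
])

```text
t: 32.35
position: [523.0, -92.0, 172.9]
ee_rot: [[0.274, 0.962, 0.002], [0.962, -0.274, 0.002], [0.002, 0.001, -1.0]]
contact_force: [-1.9, 4.3, 6.2]
grip_width: 33.5
```

```bash
python3 st.py
```

```text
t 32.35 p [523.   -92.   172.95] yaw 74.09 q6 -0.03 w 33.5 F [-1.9  4.3  6.2] M [0.814 0.463 0.098] e6 -0.263 tilt [0.0017 0.0018]
```

apply_moves([
  [0,0,0.02,0,0,2,0],
  [0,0,0.04,0,0,4,0],
  [0,0,0.07,0,0,6,0],
])

```text
t: 32.6
position: [523.0, -92.0, 172.9]
ee_rot: [[0.373, 0.928, 0.002], [0.928, -0.373, 0.002], [0.002, 0.001, -1.0]]
contact_force: [-1.4, 5.5, 6.3]
grip_width: 33.3
```

```bash
python3 st.py
```

```text
t 32.6 p [523.02 -91.99 172.9 ] yaw 68.09 q6 0.075 w 33.29 F [-1.4  5.5  6.3] M [0.856 0.433 0.063] e6 -0.263 tilt [0.0018 0.0017]
```

apply_moves([
  [0,0,0.02,0,0,2,0],
  [0,0,0.04,0,0,4,0],
  [0,0,0.07,0,0,6,0],
])

```text
t: 32.85
position: [523.1, -92.0, 172.8]
ee_rot: [[0.468, 0.884, 0.002], [0.884, -0.468, 0.002], [0.002, 0.001, -1.0]]
contact_force: [-2.5, 4.4, 7.5]
grip_width: 33.5
```

```bash
python3 st.py
```

```text
t 32.85 p [523.05 -92.02 172.84] yaw 62.09 q6 0.18 w 33.49 F [-2.5  4.4  7.5] M [0.83  0.407 0.155] e6 -0.263 tilt [0.0018 0.0017]
```

apply_moves([
  [0,0,0.02,0,0,2,0],
  [0,0,0.04,0,0,4,0],
  [0,0,0.07,0,0,6,0],
])

```text
t: 33.1
position: [523.1, -92.0, 172.8]
ee_rot: [[0.558, 0.83, 0.002], [0.83, -0.558, 0.002], [0.003, 0.001, -1.0]]
contact_force: [-2.1, 5.3, 7.0]
grip_width: 33.3
```

```bash
python3 st.py
```

```text
t 33.1 p [523.09 -92.   172.76] yaw 56.09 q6 0.284 w 33.26 F [-2.1  5.3  7. ] M [0.806 0.412 0.075] e6 -0.262 tilt [0.0019 0.0018]
```

apply_moves([
  [0,0,0.02,0,0,2,0],
  [0,0,0.04,0,0,4,0],
  [0,0,0.07,0,0,6,0],
])

```text
t: 33.35
position: [523.1, -92.0, 172.7]
ee_rot: [[0.641, 0.767, 0.002], [0.767, -0.641, 0.002], [0.003, 0.0, -1.0]]
contact_force: [-1.3, 5.3, 6.6]
grip_width: 33.0
```

```bash
python3 st.py
```

```text
t 33.35 p [523.14 -92.04 172.71] yaw 50.11 q6 0.389 w 33.04 F [-1.3  5.3  6.6] M [0.891 0.354 0.291] e6 -0.105 tilt [0.002  0.0017]
```

Nut4 has landed. Small steps from here.

apply_moves([
  [0,0,0.02,0,0,2,0],
  [0,0,0.04,0,0,4,0],
  [0,0,0.04,0,0,4,0],
])

```text
t: 33.6
position: [523.1, -92.0, 172.7]
ee_rot: [[0.693, 0.721, 0.002], [0.721, -0.693, 0.002], [0.002, 0.0, -1.0]]
contact_force: [-1.9, 3.9, 7.1]
grip_width: 33.7
```

```bash
python3 st.py
```

```text
t 33.6 p [523.12 -92.03 172.66] yaw 46.16 q6 0.458 w 33.66 F [-1.9  3.9  7.1] M [0.844 0.341 0.203] e6 0.438 tilt [0.0019 0.0016]
```

```bash
cat > avg.py <<'E'
from h import *
M=[]
for i in range(6):
    ctrl.read_camera('scene');s=ctrl.get_state();M.append(s['wrist_torque'][2])
print(np.round(M,3),np.mean(M),s['joint_efforts'][5])
E
python3 avg.py
```

```text
[0.193 0.215 0.213 0.238 0.211 0.214] 0.21388601211751734 0.20810286048799753
```

apply_moves([
  [0,0,0.02,0,0,2,0],
  [0,0,0.04,0,0,4,0],
  [0,0,0.06,0,0,5,0],
])

```text
t: 34.15
position: [523.2, -92.0, 172.6]
ee_rot: [[0.753, 0.658, 0.002], [0.658, -0.753, 0.001], [0.002, 0.0, -1.0]]
contact_force: [-2.7, 5.1, 5.6]
grip_width: 33.4
```

```bash
python3 avg.py;python3 st.py
```

```text
[0.413 0.344 0.356 0.372 0.344 0.337] 0.36098137384808376 0.3659144975244999
t 34.45 p [523.16 -92.06 172.63] yaw 41.24 q6 0.544 w 33.3 F [-2.1  3.9  5.9] M [0.8   0.331 0.337] e6 0.366 tilt [0.002  0.0015]
```

apply_moves([
  [0,0,0.02,0,0,2,0],
  [0,0,0.03,0,0,3,0],
  [0,0,0.03,0,0,3,0],
])

```text
t: 34.7
position: [523.2, -92.0, 172.6]
ee_rot: [[0.785, 0.619, 0.002], [0.619, -0.785, 0.001], [0.002, 0.0, -1.0]]
contact_force: [-1.6, 5.1, 6.6]
grip_width: 33.3
```

```bash
python3 avg.py;python3 st.py
```

```text
[0.446 0.429 0.457 0.433 0.413 0.446] 0.4372771839187943 0.441913241520524
t 35.0 p [523.15 -92.07 172.59] yaw 38.26 q6 0.596 w 33.14 F [-1.7  4.   6.8] M [0.846 0.29  0.446] e6 0.442 tilt [0.002  0.0014]
```

Nut4 is firm at 0.437 N·m. I'll release it, retreat, and check all four.

apply_moves([
  [0,0,0,0,0,0,0.75],
  [0,0,0,0,0,0,0.75],
  [0,0,0,0,0,0,0.75],
  [0,0,-35,0,0,0,0.75],
  [0,0,-70,0,0,0,0.75],
  [20,-8,-90,0,0,6,0.75],
  [45,-16,-110,0,0,13,0.75],
  [65.6,-24.6,-128,0,0,20,0.75],
  [65.6,-24.6,-128,0,0,24.6,0.75],
  [65.6,-24.6,-128,0,0,24.6,0.75],
  [65.6,-24.6,-128,0,0,24.6,0.75],
])

```text
t: 35.92
position: [559.0, -33.5, 298.7]
ee_rot: [[0.971, 0.238, -0.0], [0.238, -0.971, -0.001], [-0.001, 0.001, -1.0]]
contact_force: [0.0, 0.3, -0.6]
grip_width: 64.1
```

```bash
python3 all.py v3; python3 st.py
```

```text
35.9167 [559.  -33.5 298.7] q6 1.1475068924753964
1 [499.4   4.8] R 21.0 ztop 172.3 lobe deg 10.8 coh 0.56 1056
2 [596.6  28.7] R 20.5 ztop 172.6 lobe deg 11.6 coh 0.55 1578
3 [620.2 -68. ] R 20.5 ztop 172.7 lobe deg 11.9 coh 0.54 1592
4 [523.1 -92.4] R 20.6 ztop 172.5 lobe deg 12.6 coh 0.52 1064
lid plane [-6.00000e-04 -1.10000e-03  1.41742e+02]
t 35.9667 p [558.6  -33.67 298.21] yaw 13.71 q6 1.148 w 63.93 F [-0.4 -0.1 -0.2] M [ 0.002  0.008 -0.012] e6 0.01 tilt [-0.0014 -0.0005]
```

View pics/v3.png

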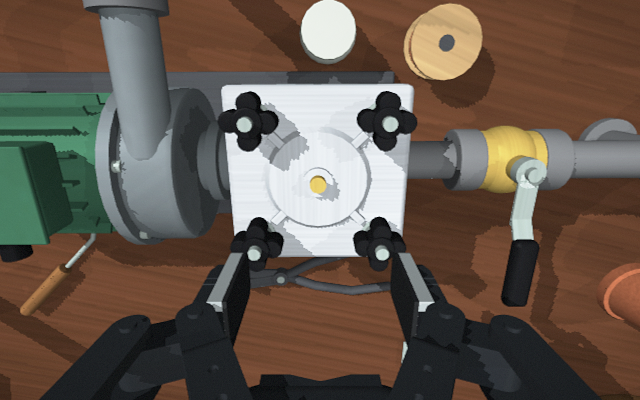

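All four nuts now sit at the same lobe angle (10.8–12.6°), about 2° past the pump's axis direction. They dropped about 2 mm, and the lid is level at 141.7. The gripper is clear, so I'm handing in.

```bash
python3 -c "
from plant import ctrl
print(ctrl.sign_off())"
```

```text
the job is handed in; nothing more can be done
None
```

All four nuts are tightened to firm and the job is handed in at about 36 s of the 72 s allowed. I did them crosswise: nut1, then nut3, then nut2, then nut4, each in a single grip.

**Torque:** each nut was stopped by feel at 0.42 to 0.46 N·m. The running torque was about 0.08 N·m, so each ended about 0.34 to 0.375 N·m above it, short of overtightening.

**Last checks** (wrist camera from above, after letting go):
- **Nuts:** all four had dropped about 2 mm and eased back to nearly the same angle. By my estimate that is 1 to 3° past landing, plus a small allowance in the 141.05 mm limit.
- **Lid:** its tilt is about 0.001 rad. I read the top face at 141.7 mm, which is lower than the 153 mm that a 12 mm lid on a 129 mm flange would suggest if the top were meant. I only used camera heights as relative drops.
- **Gripper:** it is hovering clear of everything, with no force reading. Nothing on the bench was touched.

**Less certain:**
- The camera cannot resolve the nuts' heights to the 0.05 mm that matters, so firmness rests on torque and angle.
- Nut4 eased back about 19° relative to the tool, more than the stated 6 to 11°. I put this down to gripping it about 4° off-angle plus twist in the gripper. Nut3 (14.5°) and nut2 (12.9°) also came out slightly over.
- Single torque readings were noisy by up to about 0.1 N·m. I averaged several readings only for nut4.

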